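Roll a lens barrel into the vee cradle and clamp it

ROBOT

A 7-joint arm with a two-finger parallel gripper is mounted at the origin on the work surface. World frame = base frame: x ahead of the robot, y to its left, z up, the work surface at z = 0. Lengths are in m, angles in rad, forces in N, time in s.
With the tool pointing down it reaches from about 0.375 to 0.925 m from the base axis. Payload 3.1 kg.
Tool frame: the origin (TCP) lies between the finger pads; the fingertips stand 19 mm ahead of it and the grasp point (between the pads) is the TCP; z points along the fingers, y is the direction in which the jaws open and shut (so a half turn about z gives the same grasp; the last joint's range is limited). The gripper opens to 85 mm and grips with 20 to 120 N. Pads are 22 mm wide; open, the fingers measure 114 mm over their backs; the gripper's body (76 mm by 85 mm) begins 54 mm behind the grasp point. The pads swing forward as they close: fully open they stand 13 mm farther back than shut.
Start: joints at [1.06, 0.383, 0.044, 1.598, -0.018, 1.161, -0.05], TCP at [0.261, -0.595, 0.25] pointing down, gripper open.
Joint ranges: [-2.61, 2.61], [-0.41, 2.15], [-1.48, 1.57], [0, 2.5], [-1.57, 4.71], [0.05, 1.97], [-2.85, 2.85]. Speed limits (rad/s): [2.79, 2.79, 3.14, 3.14, 3.14, 3.14, 3.14].

INTERFACE

Orientations are given as a unit quaternion [x, y, z, w].
In Python, from bench import move_ptp, movel, move_j, move_gripper, pause, inverse_kinematics, read_camera, camera_params, MotionError, sign_off, look_for, tip_of, read_time_s, read_qpos, read_joint_vel, read_effort, read_eef_pos, read_tcp_rot, read_ft_force, read_ft_torque, read_finger_gap gives the robot as it stands. Calls block until the motion is done:
- move_ptp(position, orientation): joint-space move of the TCP to a pose.
- movel(position, orientation=None, speed=0.15): straight line of the TCP; orientation=None keeps the orientation; speed is the mean speed in m/s.
- move_j(angles): joint-space move.
- move_gripper(opening, effort=None): finger opening in m; effort is the grip in N (None keeps the last); returns when the fingers have stopped.
- pause(seconds).
- inverse_kinematics(position, orientation): joint angles nearest the present ones, or None.
- read_camera(name): name is "scene" or "top" or "wrist"; returns the picture (420x560x3 uint8, red, green, blue); there is no depth.
- camera_params(name): a dict with "K" (3x3 intrinsics, pixels), "dist_coeffs" ([k1, k2, p1, p2, k3] as OpenCV has them; the pictures are not rectified), "camera_from_world" (4x4, takes a point from world to camera coordinates). Camera axes: x right, y down, z forward; pixel columns grow to the right and rows downward; lengths in m; the calibration is good to about 2 mm. A picture is of the moment at which its call begins: read the wrist's pose just before it. camera_params takes no time and is no camera call; for the wrist camera it gives the pose at the moment of the call.
A pose or a line that the arm cannot do raises MotionError and nothing moves.
- sign_off(): hands the job in, once; it reports no verdict.
Trained networks look in the newest picture that a camera, given by its name, has taken for a name from the list of things; names that differ only in an ending like _2 or _b are one class to them, and where a whole thing is asked for, a point or a joint stands for the part that bears it (a point fixed in the world has none). Each returns a list of dicts, best first, with "confidence" (0 to 1); they miss things now and then, are a little off and sometimes report something else, mostly with a low value. They report only what shows in the picture. A call takes as long as a camera call. They do not tell look-alikes from the thing itself.
- look_for(camera, name): "at" ([column, row] in pixels, amid what is visible of it).
- tip_of(camera, name): "at" ([column, row] in pixels: a listed point, or the origin of a listed thing).
Readings, each from a call of its own:
- read_time_s(): time.
- read_qpos(): joint angles.
- read_joint_vel(): joint speeds.
- read_effort(): joint torques, N m.
- read_eef_pos(): TCP position.
- read_tcp_rot(): TCP orientation.
- read_ft_force(): force on the tool from outside, world axes, zero at the start.
- read_ft_torque(): the same for the moment, N m.
- read_finger_gap(): finger opening in m.
Only numpy, scipy, OpenCV 4.12 (cv2) and the standard library are available. Lean on these libraries where they do the work, as an engineer would, in place of code of your own. Each camera call takes 0.05 s, during which the arm holds its last target.

TASK

Roll the lens barrel up the run-up into the vee of the cradle without lifting it off or squeezing it hard, take the fingers away and let it settle in the vee by itself. Only then swing the clamp arm over and press its cross bar down firmly but carefully, so that the rubber pad keeps bearing on the barrel after you let go without denting it. Leave the other things on the bench where they are.

Things in the scene. Friction and masses are not known exactly. Their poses are not given: they have to be found in the camera images.
- vee: Fixed steel vee block on an aluminium base plate (x -140 to 85, y -100 to 100, 12 thick); frame at table level under the vee's bottom line. x is the rolling direction, from the run-up to the clamp post; y runs along the vee, z up. The vee is 90 long, flanks at 45 degrees, bottom line at x 0, z 25; the far flank is taller, up to x 30, z 55.
- vee_edge (a point): Middle of the vee's near edge (x -20, y 0, z 45 of the cradle), where the run-up ends. The run-up is a flat plate 100 wide in y, from x -118, rising 4 degrees to this edge. A barrel let go on it rolls back; once its centre has passed this edge it rolls down into the vee by itself.
- runup_lip (a point): Top middle of the low lip (6 thick, top at x -121, z 43.7 of the cradle) at the low end of the run-up; the barrel starts against it. The base plate ends 19 behind it.
- vee_seat (a point): Point on the cradle, at x 0, y 0, z 53.3 of its frame, where the barrel's centre lies when it is seated and central; axes as the cradle's.
- barrel_center (a point): Centre of the lens barrel: plain dark metal tube, diameter 40, length 110, about 0.22 kg (varies), glass in its ends, two bright bands. It starts on the run-up against the lip, centre at x -105, z 59 of the cradle, parallel to the vee. Its y axis is the tube's axis; x and z turn as it rolls. Thin-walled: it bears at most 20 N from the fingers and 45 N from the clamp pad.
- clamp (a joint): Angle of the clamp arm: 0 upright, negative leaning away from the vee (to -0.45), pi/2 lying level over the vee. It starts between -0.35 and 0. The hinge is stiff (0.8 N m dry friction, about 7 N at the cross bar) and stays where left. The rubber pad (18 x 30), 52 from the hinge, is on a locked adjusting spindle: its face is 10 to 18 below the arm's centre line, so it meets the barrel at an unknown angle, 1.44 to 1.70, to be felt.
- clamp_hinge (a point): Hinge axis of the clamp, between the two cheeks of the grey post, at x 52, y 0 of the cradle frame, 85 to 89 above the table (the post height varies); axes as the cradle's.
- clamp_bar (a point): Centre of the black cross bar at the end of the clamp arm: a round bar of diameter 14, 90 long, parallel to the vee (y), 112 from the hinge. The arm is a steel bar 14 x 12 joining it at its middle. Pressing it straight down with about 15 N in all clamps well (some 19 N at the pad; the hinge friction then keeps up to 16); under 10 N it holds too loosely, over 25 N dents the barrel.
- spacer: Bystander, leave alone: bright steel spacer ring, outer diameter 28, 12 high; origin at the centre of its underside.
- eyepiece: Bystander, leave alone: small black eyepiece standing upright, diameter 34, 36 high; origin at the centre of its underside.
- dish: Bystander, leave alone: shallow glass dish, diameter 90, 16 high; origin at the centre of its underside.
- driver: Bystander, leave alone: small screwdriver lying down, 150 long; origin at the centre of its underside.
- flask: Bystander, leave alone: small amber bottle standing upright, diameter 44, 75 high; origin at the centre of its underside.
- lens_case: Bystander, leave alone: grey lens case, 70 x 50 x 22; origin at the centre of its underside.
- tweezers: Bystander, leave alone: steel tweezers lying flat, 110 long, 4 high; origin at the centre of its underside.
Not all that is in view belongs to the job. Leave any blue or green look-alike of the part that bears barrel_center alone.

How it is judged:
On the way, in this order (a step that is already met when the one before it is completed fails the run):
1. the barrel lies centred in the vee, settled, with the fingers off it and the clamp still open (x of barrel_center in the frame of vee_seat between -0.003 and 0.003 m and z of barrel_center in the frame of vee_seat between -0.003 and 0.003 m and y of barrel_center in the frame of vee_seat between -0.03 and 0.03 m and angle between the y axis of vee and the y axis of barrel_center, either way round below 0.04 rad and linear speed of barrel below 0.02 m/s and contact force between each of the fingers, clamp and barrel below 0.1 N and value of joint clamp below 1 rad), for 0.3 s.
2. the clamp pad bears on the seated barrel (x of barrel_center in the frame of vee_seat between -0.003 and 0.003 m and z of barrel_center in the frame of vee_seat between -0.003 and 0.003 m and y of barrel_center in the frame of vee_seat between -0.03 and 0.03 m and angle between the y axis of vee and the y axis of barrel_center, either way round below 0.04 rad and linear speed of barrel below 0.02 m/s and contact force between clamp and barrel above 5 N), for 0.2 s.
At the end, for the whole second after the job is handed in: the barrel rests in the vee, its centre within 3 mm of the seat across and in height and within 30 mm of it along the vee, parallel within 0.04 rad, and the clamp arm, let go, lies still over it with its pad still bearing on it with more than 5 N (all of step 2 and value of joint clamp above 1.3 rad and velocity of joint clamp between -0.05 and 0.05 rad/s); the robot touches nothing.
It fails at once if the clamp presses the barrel with more than 45 N (contact force between clamp and barrel above 45 N).
It fails at once if the fingers press the barrel with more than 20 N (contact force between the fingers and barrel above 20 N).
It fails at once if the barrel is lifted more than about 12 mm clear of the run-up's top (z of barrel_center in the frame of vee_seat above 0.024 m).
It fails at once if another thing on the bench is moved more than 30 mm (distance of any of spacer, eyepiece, dish, driver, flask, lens_case, tweezers from where it was at the start of the episode above 0.03 m).
It also fails if it takes over 56 s, if anything falls off the work surface, if the arm or the gripper's body presses on something with over 40 N, if the wrist force passes 120 N, or if a joint passes its speed limit or range.

## Working session

There is one attempt and no reset: what is moved stays moved. The work goes in short steps, each a Python script; the robot and the scene stay as the last script left them, time stands still between calls to the robot, and variables do not carry over. Pictures are saved under pics/ and viewed, and the job is handed in when it is done.

```bash
ls; mkdir -p pics; python3 - <<'E'
from bench import *
import cv2
print(read_time_s())
for n in ("scene","top","wrist"):
    im=read_camera(n); cv2.imwrite(f"pics/{n}0.png",im[:,:,::-1])
    for o in ("vee","vee_edge","runup_lip","vee_seat","barrel_center","clamp_hinge","clamp_bar"):
        print(n,o,[(round(d["confidence"],2),[round(float(v),1) for v in d["at"]]) for d in tip_of(n,o)])
print(read_time_s(), read_tcp_rot(), read_eef_pos())
E
```

```text
pics
0.0
scene vee [(0.7, [159.0, 263.2]), (0.61, [201.4, 297.3])]
scene vee_edge [(0.65, [206.0, 272.2])]
scene runup_lip [(0.74, [251.5, 256.8])]
scene vee_seat [(0.64, [202.7, 273.0])]
scene barrel_center [(0.84, [259.0, 213.8]), (0.71, [368.8, 293.1]), (0.65, [361.3, 239.7]), (0.58, [248.0, 255.5])]
scene clamp_hinge [(0.67, [172.2, 269.6])]
scene clamp_bar [(0.83, [138.7, 230.9]), (0.68, [156.0, 281.0])]
top vee [(0.75, [362.9, 218.8])]
top vee_edge [(0.87, [357.6, 218.8])]
top runup_lip [(0.71, [311.1, 223.7])]
top vee_seat [(0.97, [368.4, 215.6])]
top barrel_center [(0.96, [235.3, 143.0]), (0.9, [315.8, 219.6]), (0.7, [259.0, 306.2]), (0.61, [194.1, 211.7])]
top clamp_hinge [(0.94, [397.0, 211.0])]
top clamp_bar [(0.73, [398.8, 209.7]), (0.68, [434.1, 198.7])]
wrist vee []
wrist vee_edge []
wrist runup_lip []
wrist vee_seat []
wrist barrel_center []
wrist clamp_hinge []
wrist clamp_bar []
1.2 [ 9.78767315e-01  2.04974496e-01 -9.71908228e-07 -1.22410728e-05] [ 0.2607887  -0.59539092  0.25027311]
```

View pics/scene0.png

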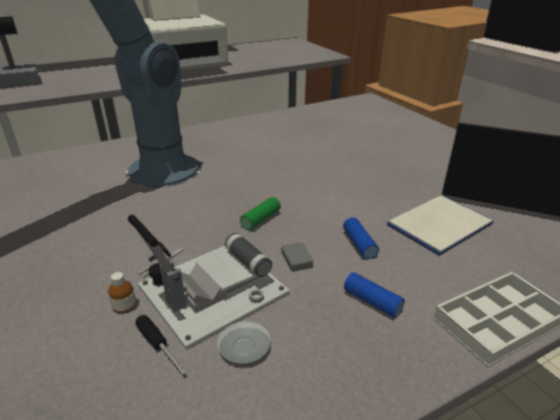

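View pics/top0.png

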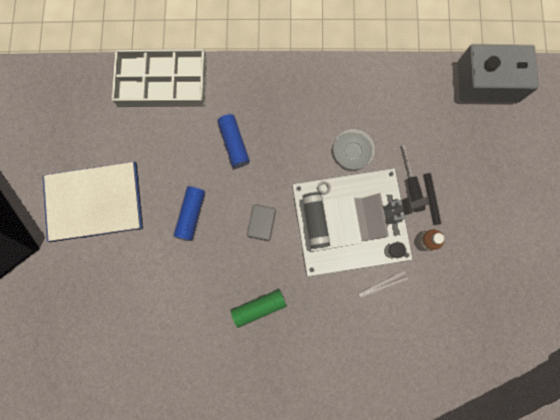

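```bash
python3 - <<'E'
from bench import *
import numpy as np
for n in ("scene","top","wrist"):
    c=camera_params(n); T=np.array(c["camera_from_world"]); print(n,np.round(c["K"],1).tolist(),np.round(c["dist_coeffs"],3),np.round(T,3).tolist(),"pos",-T[:3,:3].T@T[:3,3])
E
```

```text
scene [[445.9, 0.0, 280.1], [0.0, 445.9, 213.7], [0.0, 0.0, 1.0]] [0.032 0.    0.    0.    0.   ] [[0.48, 0.877, 0.004, -0.343], [0.477, -0.257, -0.84, -0.134], [-0.736, 0.405, -0.542, 1.319], [0.0, 0.0, 0.0, 1.0]] pos [ 1.19956121 -0.26839558  0.60376678]
top [[431.5, 0.0, 284.7], [0.0, 431.5, 212.9], [0.0, 0.0, 1.0]] [-0.037  0.     0.     0.     0.   ] [[0.008, -1.0, -0.016, 0.072], [-0.991, -0.005, -0.132, 0.573], [0.132, 0.017, -0.991, 0.857], [0.0, 0.0, 0.0, 1.0]] pos [0.45381338 0.06097087 0.92598471]
wrist [[370.4, 0.0, 276.9], [0.0, 370.4, 203.3], [0.0, 0.0, 1.0]] [-0.046  0.     0.     0.     0.   ] [[0.401, -0.916, -0.0, -0.649], [-0.873, -0.382, 0.303, -0.038], [-0.278, -0.121, -0.953, 0.38], [0.0, 0.0, 0.0, 1.0]] pos [ 0.33215501 -0.56324916  0.37293106]
```

The barrel is the dark tube with two bright bands at top (316,220) / scene (248,255). The blue tubes at top (235,143) and (190,212) and the green one at (259,307) are look-alikes. I'll check that in an enlarged crop and fit the cradle pose.

```bash
python3 - <<'E'
import cv2
im=cv2.imread("pics/top0.png"); c=im[155:290,280:450]; cv2.imwrite("pics/topcrop.png",cv2.resize(c,None,fx=4.4,fy=4.4,interpolation=cv2.INTER_CUBIC))
im=cv2.imread("pics/scene0.png"); c=im[200:350,100:300]; cv2.imwrite("pics/scenecrop.png",cv2.resize(c,None,fx=4,fy=4,interpolation=cv2.INTER_CUBIC))
E
```

```text
(no output)
```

View pics/topcrop.png

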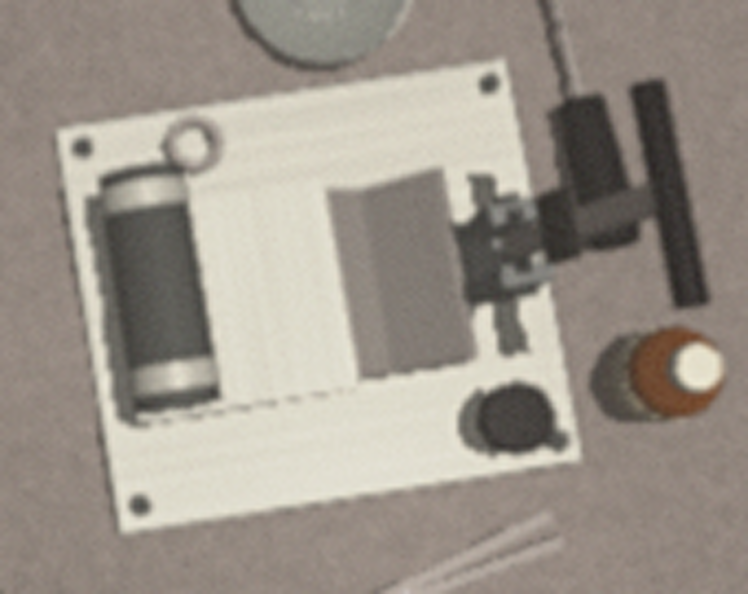

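View pics/scenecrop.png

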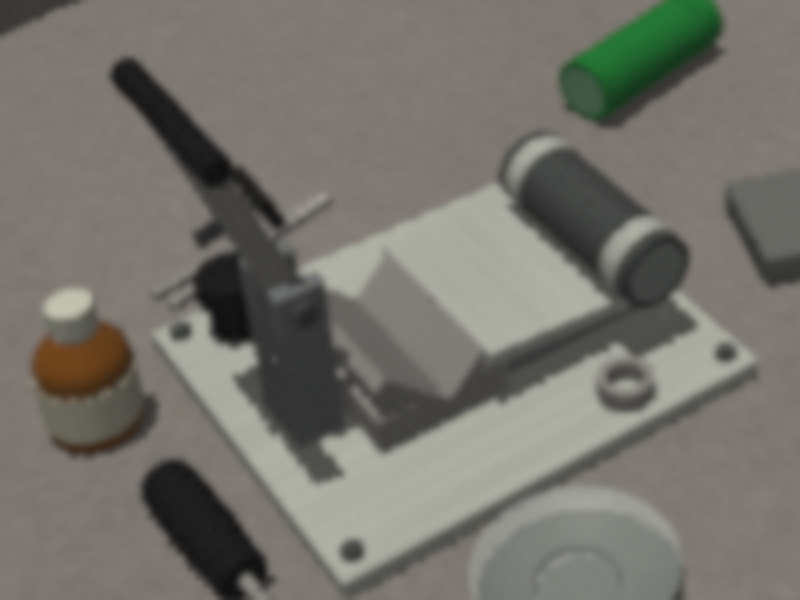

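```bash
cat > h.py <<'E'
from bench import *
import numpy as np, cv2
from scipy.optimize import least_squares
def proj(n,P,c=None):
    c=c or camera_params(n); T=np.array(c["camera_from_world"])
    r,_=cv2.Rodrigues(T[:3,:3]); 
    return cv2.projectPoints(np.atleast_2d(np.array(P,float)),r,T[:3,3],np.array(c["K"]),np.array(c["dist_coeffs"]))[0].reshape(-1,2)
def W(p,P):
    P=np.atleast_2d(np.array(P,float)); a=p[2]; c,s=np.cos(a),np.sin(a)
    return np.c_[p[0]+c*P[:,0]-s*P[:,1],p[1]+s*P[:,0]+c*P[:,1],P[:,2]]
E
cat > fit.py <<'E'
from h import *
up=lambda L,s,o:(np.array(L)+.5)/s-.5+np.array(o)
C=np.array([[-140,100,12],[85,100,12],[85,-100,12],[-140,-100,12]])/1e3
top=up([[57,130],[505,60],[580,460],[122,532]],4.4,[280,155])
sc=up([[757,362],[347,590],[155,335]],4,[100,200])
CT,CS=camera_params("top"),camera_params("scene")
def f(p,w=(1,1)): return np.r_[w[0]*(proj("top",W(p,C),CT)-top).ravel(),w[1]*(proj("scene",W(p,C[:3]),CS)-sc).ravel()]
for w in ((1,1),(1,0),(0,1)):
    r=least_squares(f,[0.45,-0.12,-1.5],args=(w,)); print(w,r.x,np.round(r.fun,2))
p=least_squares(f,[0.45,-0.12,-1.5],args=((1,1),)).x; np.save("p.npy",p)
# barrel: y, 
for n in("top","scene"):
    print(n,"edge,lip,seat,hinge,barrel",np.round(proj(n,W(p,np.array([[-20,0,45],[-121,0,43.7],[0,0,53.3],[52,0,87],[-105,0,59]])/1e3)),1).tolist())
# clamp angle
bt=up([[668,194]],4.4,[280,155]); bs=up([[168,121]],4,[100,200])
def g(q):
    P=np.array([[.052-.112*np.sin(q[0]),q[2],q[1]+.112*np.cos(q[0])]]); return np.r_[(proj("top",W(p,P),CT)-bt).ravel(),(proj("scene",W(p,P),CS)-bs).ravel()]
r=least_squares(g,[-.2,.087,0]);print("theta,hz,y",r.x,r.fun)
E
python3 fit.py
```

```text
(1, 1) [ 0.56513739 -0.09279367 -1.40707511] [-0.68 -1.17  0.12 -1.39  0.99 -0.62 -0.41 -0.02  1.01 -1.14 -0.88 -1.56
 -1.32 -1.22]
(1, 0) [ 0.56339005 -0.0927723  -1.41014269] [-0.58 -0.59  0.29 -0.51  0.88  0.36 -0.59  0.64  0.   -0.   -0.   -0.
 -0.   -0.  ]
(0, 1) [ 0.5682152  -0.09315943 -1.40578821] [-0.   -0.    0.   -0.    0.   -0.   -0.   -0.    1.63 -0.2  -0.4  -0.19
 -1.17 -0.18]
top edge,lip,seat,hinge,barrel [[357.3, 217.9], [308.7, 225.7], [367.6, 215.9], [396.7, 209.5], [316.8, 223.6]]
scene edge,lip,seat,hinge,barrel [[208.3, 274.1], [251.8, 254.5], [198.6, 275.0], [170.8, 272.2], [244.9, 251.5]]
theta,hz,y [-0.31919693  0.086066   -0.00170457] [0.15268807 0.0441301  0.14563668 0.01813841]
```

```bash
cat >> h.py <<'E'
from scipy.spatial.transform import Rotation as R
try: p=np.load("p.npy")
except Exception: pass
def quat(sgn=1):
    a=p[2]; y=sgn*np.array([-np.sin(a),np.cos(a),0]); z=np.array([0,0,-1.]); x=np.cross(y,z)
    return R.from_matrix(np.c_[x,y,z]).as_quat()
def C2W(x,y,z): return W(p,[[x/1e3,y/1e3,z/1e3]])[0]
def tocr(w):
    a=p[2]; d=np.array(w)[:2]-p[:2]; c,s=np.cos(a),np.sin(a); return np.round(np.array([c*d[0]+s*d[1],-s*d[0]+c*d[1],w[2]])*1e3,2)
E
python3 - <<'E'
from h import *
for s in (1,-1): print(s,[None if (q:=inverse_kinematics(C2W(*t),quat(s))) is None else np.round(q,2).tolist() for t in ((-146,5,270),(-146,5,70),(-45,5,75),(120,0,190),(-60,0,110))])
print(C2W(-146,5,270))
E
```

```text
1 [[0.4, 0.23, -0.64, 1.8, 0.15, 1.16, -0.13], [0.31, 0.5, -0.57, 1.95, 0.37, 0.8, -0.3], [0.45, 0.5, -0.52, 1.91, 0.34, 0.82, -0.09], [0.61, 0.42, -0.41, 1.71, 0.19, 1.05, 0.3], [0.44, 0.44, -0.54, 1.91, 0.29, 0.87, -0.08]]
-1 [[-1.25, 0.49, 1.4, 1.86, -0.52, 1.23, -2.67], [-1.14, 1.05, 1.36, 2.01, -1.15, 1.19, -2.25], [-0.94, 1.06, 1.36, 1.97, -1.15, 1.21, -2.08], [0.24, 0.39, 0.05, 1.73, -0.02, 1.03, -2.68], [-0.99, 0.94, 1.37, 1.97, -1.02, 1.18, -2.17]]
[0.54627388 0.05206892 0.27      ]
```

```bash
python3 - <<'E'
from h import *
q=quat(1)
move_ptp(C2W(-150,5,270),q)
move_gripper(0.05,20)
print(read_time_s(),tocr(read_eef_pos()),read_finger_gap(),read_ft_force())
im=read_camera("wrist"); cv2.imwrite("pics/w1.png",im[:,:,::-1]); 
movel(C2W(-150,5,70),q,0.12)
print(read_time_s(),tocr(read_eef_pos()),read_ft_force())
for n in("scene","top"): cv2.imwrite(f"pics/{n}1.png",cv2.resize(read_camera(n)[150:350,100:450][:,:,::-1],None,fx=2.2,fy=2.2))
E
```

```text
4.1583 [-149.99    5.03  269.99] 0.049807776154129985 [0.47973932 0.72994869 0.12251766]
6.025 [-150.      5.73   70.78] [-0.0396633  -0.41355792 -0.06863838]
```

View pics/w1.png

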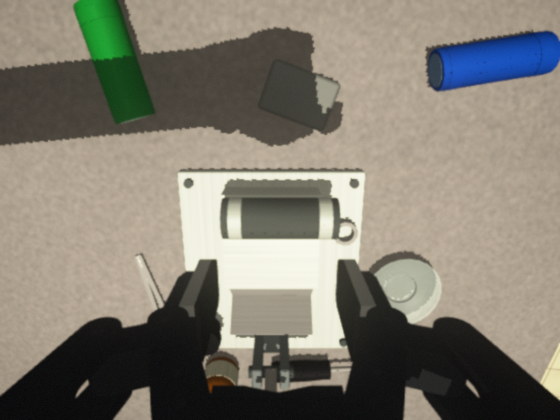

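View pics/scene1.png

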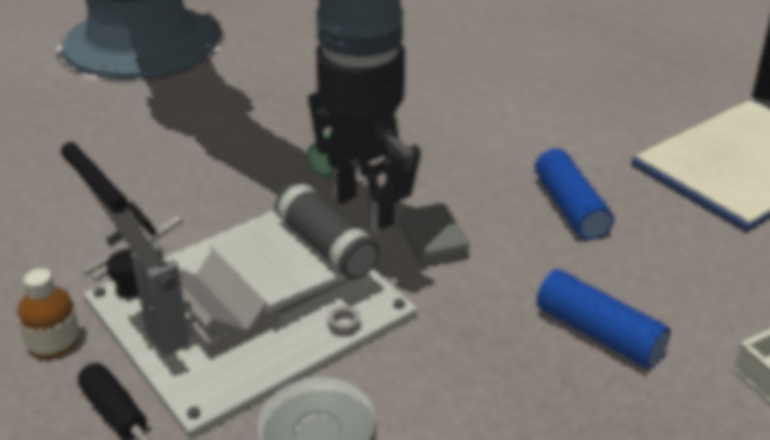

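View pics/top1.png

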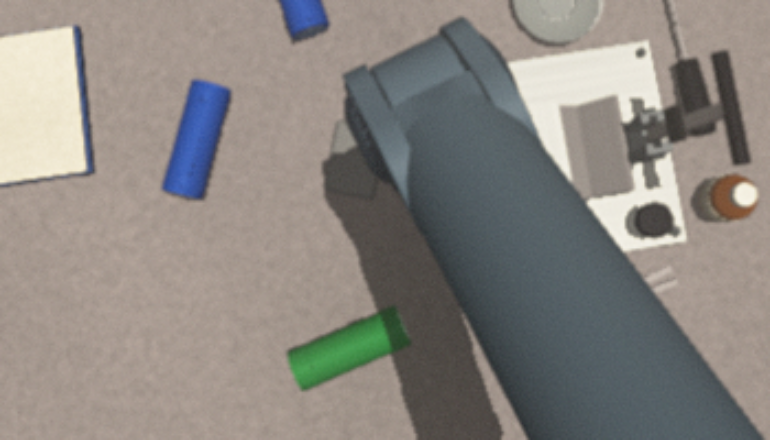

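Wrist view: the barrel (220–340, 215) is parallel to the vee with y about +6. The scene view shows both fingers behind it on the lip side, clear of the lens case. Now a slow push.

```bash
python3 - <<'E'
from h import *
q=quat(1)
for x,z,v in ((-110,71,.04),(-80,73,.035),(-60,74.5,.03),(-52,75,.02)):
    movel(C2W(x,5,z),q,v); print(read_time_s(),tocr(read_eef_pos()),np.round(read_ft_force(),2))
for n in("scene",): cv2.imwrite(f"pics/{n}2.png",cv2.resize(read_camera(n)[180:350,100:320][:,:,::-1],None,fx=3.5,fy=3.5))
cv2.imwrite("pics/w2.png",read_camera("wrist")[:,:,::-1])
E
```

```text
7.275 [-109.91    4.67   70.77] [-0.33  0.42 -0.2 ]
8.2833 [-79.8    4.72  72.79] [ 0.82 -0.57 -0.36]
9.1 [-59.46   4.72  74.31] [-0.02  1.01 -0.02]
9.65 [-51.1    4.86  74.88] [-0.02  0.53 -0.44]
```

View pics/scene2.png

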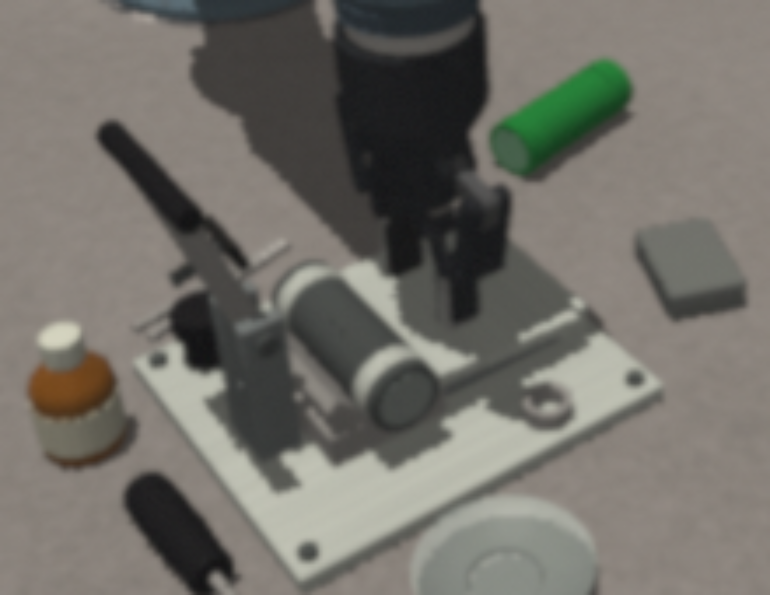

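View pics/w2.png

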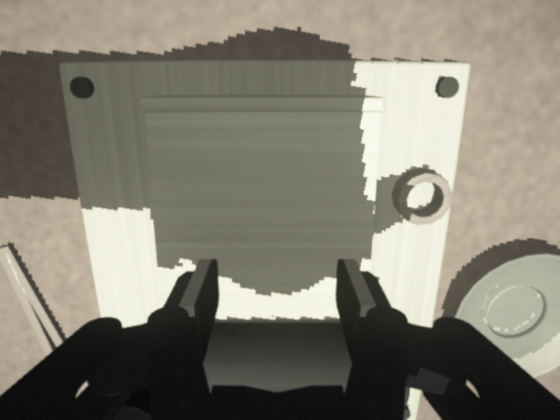

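The barrel has dropped into the vee (scene crop 355,350) and stands off the fingers. I'll back the fingers away, rise, and verify.

```bash
python3 - <<'E'
from h import *
q=quat(1)
movel(C2W(-75,5,78),q,.15); movel(C2W(-75,0,270),q,.25)
pause(0.3)
im=read_camera("scene"); print(tip_of("scene","barrel_center")[:4])
cv2.imwrite("pics/scene3.png",cv2.resize(im[190:340,100:310][:,:,::-1],None,fx=3.8,fy=3.8))
im=read_camera("wrist"); cv2.imwrite("pics/w3.png",im[:,:,::-1]); print(tip_of("wrist","barrel_center")[:4])
c=camera_params("wrist")
P=np.array([[0,0,53.3],[0,6,53.3],[0,61,53.3],[0,-49,53.3],[-20,0,45],[52,0,87]])/1e3
for n in("scene","wrist"): print(n,np.round(proj(n,W(p,P)),1).tolist())
print(read_time_s())
E
```

```text
[{'at': [198.9, 278.7], 'confidence': 0.75}, {'at': [258.9, 216.7], 'confidence': 0.73}, {'at': [370.8, 292.9], 'confidence': 0.71}, {'at': [358.7, 237.5], 'confidence': 0.61}]
[{'at': [283.8, 246.7], 'confidence': 0.93}]
scene [[198.6, 275.0], [200.2, 276.6], [215.5, 292.7], [186.1, 261.9], [208.3, 274.1], [170.8, 272.2]]
wrist [[276.8, 247.2], [282.8, 247.2], [337.8, 247.1], [227.8, 247.1], [276.8, 225.5], [276.8, 311.4]]
11.475
```

View pics/scene3.png

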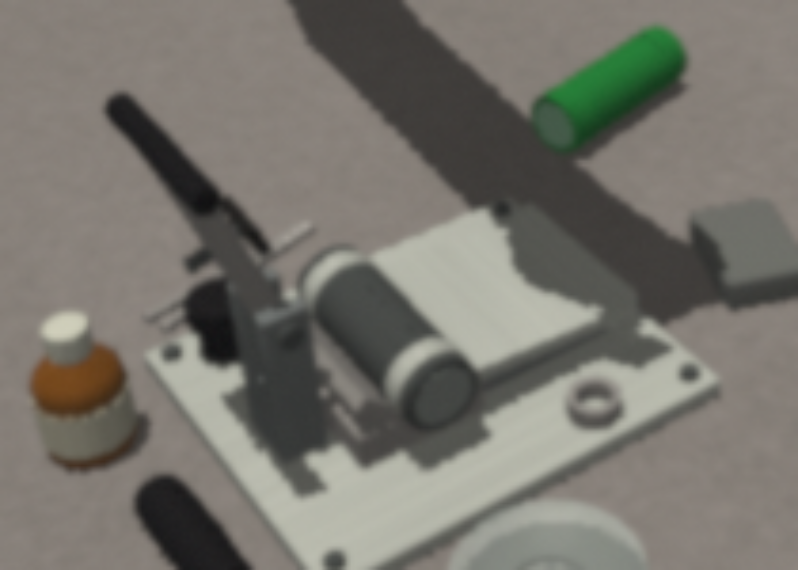

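View pics/w3.png

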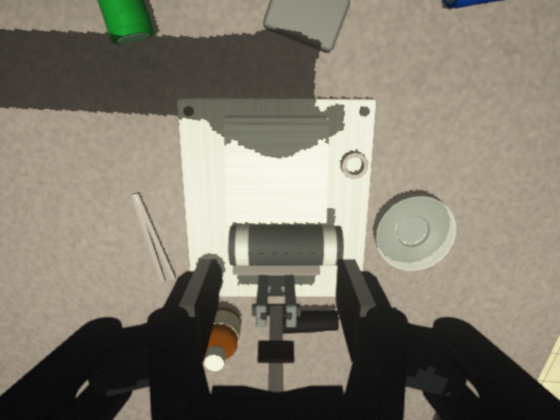

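The barrel is seated: the wrist detection (283.8,246.7) agrees with the predicted seat at y≈+7 mm (282.8,247.2), and the scene view agrees too. Next I push the clamp over from behind, fingers straddling the arm.

```bash
cat >> h.py <<'E'
HX,HZ,L=52.,86.,112.
def bar(t): return HX-L*np.sin(t),HZ+L*np.cos(t)
E
python3 - <<'E'
from h import *
q=quat(1)
move_ptp(C2W(122,0,265),q)
movel(C2W(122,0,198),q,.15)
print(read_time_s(),tocr(read_eef_pos()),np.round(read_ft_force(),1))
a=p[2]; ex=np.array([np.cos(a),np.sin(a),0])
for t in (-.30,-.2,-.1,0,.1):
    x,z=bar(t); movel(C2W(x+18,0,z+5),q,.08); f=np.array(read_ft_force()); print(t,read_time_s(),tocr(read_eef_pos()),"fx %.1f fz %.1f"%(f@ex,f[2]))
im=read_camera("scene"); cv2.imwrite("pics/scene4.png",cv2.resize(im[170:340,90:310][:,:,::-1],None,fx=3.5,fy=3.5))
E
```

```text
12.8833 [120.65   0.87 198.6 ] [ 0.7 -0.6  0.4]
-0.3 13.2667 [102.37   0.78 199.13] fx 0.4 fz 1.5
-0.2 13.5583 [ 94.24   0.43 201.62] fx 3.9 fz 1.4
-0.1 13.85 [ 83.85   0.49 203.99] fx 6.0 fz 4.5
0 14.1417 [ 72.97   0.61 204.91] fx 4.4 fz 3.9
0.1 14.4333 [ 61.24   0.51 204.09] fx 4.6 fz 4.0
```

View pics/scene4.png

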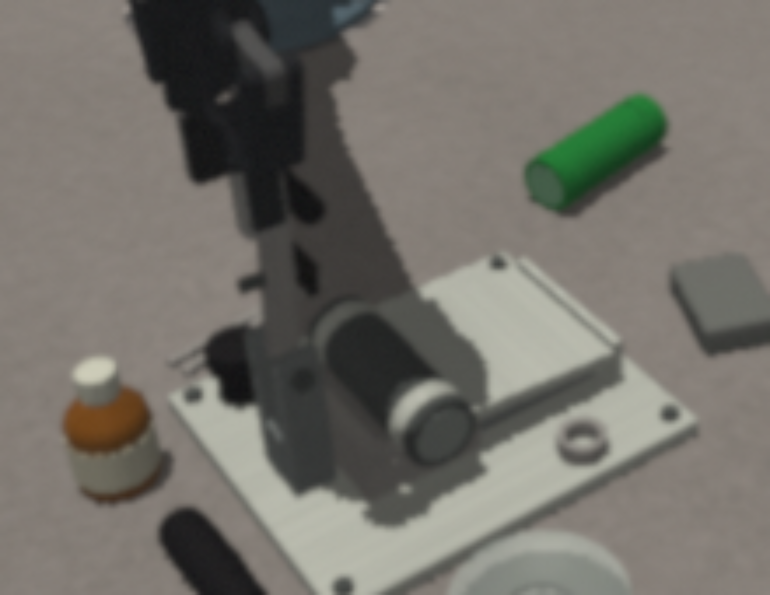

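The bar is upright with the fingers behind it (about 270,190 in the crop). The measured push is about 5–7 N, as expected, so I continue.

```bash
python3 - <<'E'
from h import *
q=quat(1)
a=p[2]; ex=np.array([np.cos(a),np.sin(a),0])
for t in (.25,.4,.55,.7,.85,.95,1.05):
    x,z=bar(t); movel(C2W(x+18,0,z+5),q,.08); f=np.array(read_ft_force()); print(t,round(read_time_s(),2),tocr(read_eef_pos()),"fx %.1f fz %.1f"%(f@ex,f[2]))
    if np.linalg.norm(f)>35: break
x,z=bar(t)
movel(C2W(x+26,0,z+5),q,.08)
im=read_camera("scene"); cv2.imwrite("pics/scene5.png",cv2.resize(im[170:340,90:310][:,:,::-1],None,fx=3.5,fy=3.5))
print(np.round(read_ft_force(),1))
E
```

```text
0.25 14.84 [ 43.1    0.32 200.19] fx 3.4 fz 3.0
0.4 15.2 [2.6210e+01 1.5000e-01 1.9383e+02] fx 3.1 fz 0.6
0.55 15.56 [1.1500e+01 1.4000e-01 1.8582e+02] fx 4.2 fz -1.4
0.7 15.92 [-1.6600e+00  1.4000e-01  1.7601e+02] fx 4.6 fz -2.3
0.85 16.27 [-13.24   0.17 164.27] fx 5.0 fz -2.6
0.95 16.57 [-19.72   0.41 155.65] fx 5.5 fz -3.1
1.05 16.86 [-25.44   0.66 146.35] fx 6.6 fz -3.5
[-0.4 -0.1  0.9]
```

View pics/scene5.png

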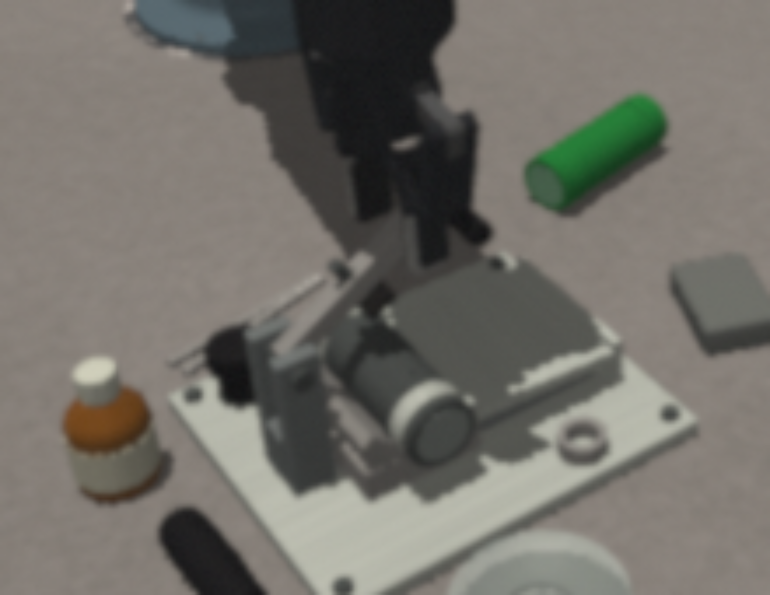

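The arm leans over at about 1.05 rad and the fingers are free (F≈0). Next: lift, move above the bar, then feel downward.

```bash
python3 - <<'E'
from h import *
q=quat(1)
x,z=bar(1.05)
movel(C2W(x+26,0,182),q,.15); movel(C2W(x-1,0,182),q,.12)
pause(.2); f0=np.array(read_ft_force()); print("f0",np.round(f0,2))
h=None
for zz in np.arange(174,150,-2.):
    movel(C2W(x-1,0,zz),q,.04); fz=read_ft_force()[2]; print(round(read_time_s(),2),tocr(read_eef_pos()),round(fz,1))
    if fz>4: break
im=read_camera("scene"); cv2.imwrite("pics/scene6.png",cv2.resize(im[170:340,90:310][:,:,::-1],None,fx=3.5,fy=3.5))
E
```

```text
f0 [ 0.15 -0.67  0.06]
18.47 [-45.98  -0.46 173.37] -0.9
18.72 [-4.6190e+01 -7.0000e-02  1.7192e+02] -0.5
18.97 [-46.48   0.43 170.62] 3.5
19.22 [-47.46   0.51 169.07] 6.4
```

View pics/scene6.png

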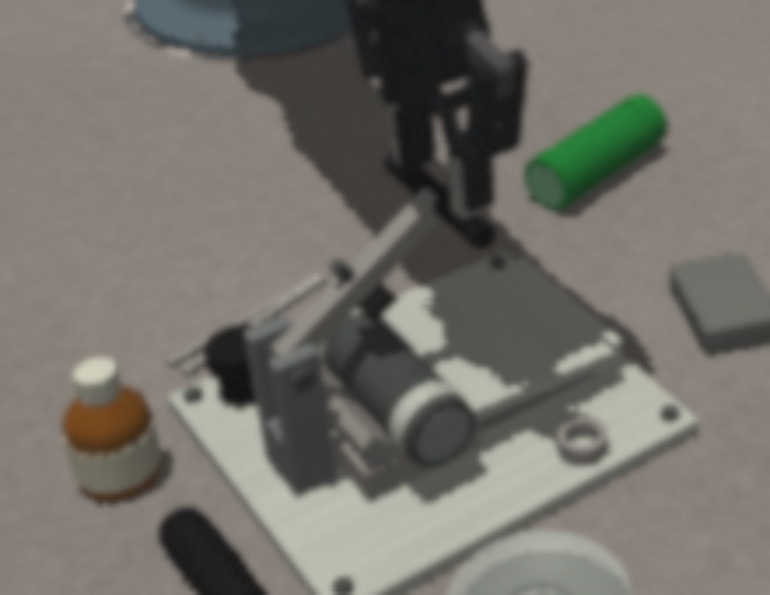

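```bash
python3 - <<'E'
from h import *
q=quat(1); off=27.5
for t in (1.12,1.2,1.28,1.35,1.39):
    x,z=bar(t); movel(C2W(x,0,z+off),q,.05); f=read_ft_force(); print(t,round(read_time_s(),2),tocr(read_eef_pos()),np.round(f,1))
    if f[2]>11: break
E
```

```text
1.12 19.54 [-51.22   0.49 163.08] [-2.   2.7  5.3]
1.2 19.87 [-54.58   0.78 154.67] [-0.4  2.4  3.4]
1.28 20.19 [-56.41   0.81 146.01] [-0.9  2.7  3.1]
1.35 20.5 [-57.52   0.59 138.24] [-0.4  3.1  3.3]
1.39 20.75 [-58.04   0.51 133.84] [-0.2  2.7  3.7]
```

```bash
python3 - <<'E'
from h import *
q=quat(1); off=27.5
xt,zt=bar(1.39); zc=zt+off; 
while zc>86+off-18 and read_time_s()<36:
    zc-=1.0
    t=np.arccos(np.clip((zc-off-HZ)/L,-1,1)); movel(C2W(bar(t)[0],0,zc),q,.02)
    F=np.mean([read_ft_force() for _ in range(5)],0); print(round(t,3),round(zc,1),round(read_time_s(),2),tocr(read_eef_pos()),np.round(F,1))
    if F[2]>9: break
E
```

```text
1.399 132.6 21.0 [-58.18   0.52 133.13] [-0.7  2.6  5.5]
1.408 131.6 21.25 [-58.41   0.51 132.23] [-0.8  2.9  6.3]
1.417 130.6 21.5 [-58.66   0.53 131.26] [-0.7  2.3  5.5]
1.426 129.6 21.75 [-58.89   0.56 130.29] [-0.9  3.2  6. ]
1.435 128.6 22.0 [-59.12   0.54 129.28] [-0.9  3.7  5.9]
1.444 127.6 22.25 [-59.33   0.54 128.27] [-1.7  3.1  5.7]
1.453 126.6 22.5 [-59.52   0.53 127.26] [-0.6  3.6  6.6]
1.462 125.6 22.75 [-59.76   0.55 126.26] [-1.4  4.2  6.1]
1.471 124.6 23.0 [-59.97   0.54 125.24] [-1.3  3.5  5.9]
1.48 123.6 23.25 [-60.17   0.54 124.23] [-0.3  3.8  5.3]
1.489 122.6 23.5 [-60.34   0.53 123.2 ] [-0.7  4.3  6.4]
1.498 121.6 23.75 [-60.49   0.55 122.22] [0.  4.7 4.3]
1.507 120.6 24.0 [-60.66   0.53 121.2 ] [-0.3  3.6  5.5]
1.516 119.6 24.25 [-60.8    0.56 120.19] [-0.3  3.6  5.7]
1.525 118.6 24.5 [-60.94   0.53 119.17] [-0.8  3.8  5.9]
1.534 117.6 24.75 [-61.08   0.55 118.15] [-0.7  4.6  6.3]
1.543 116.6 25.0 [-61.02   0.53 117.15] [-0.8  4.9  5.6]
1.552 115.6 25.25 [-61.14   0.56 116.16] [-0.5  3.9  5.8]
1.561 114.6 25.5 [-61.21   0.55 115.15] [0.3 4.8 5.6]
1.57 113.6 25.75 [-61.31   0.57 114.12] [-1.5  4.6  5.7]
1.578 112.6 26.0 [-60.99   0.53 113.1 ] [-0.6  4.3  5.7]
1.587 111.6 26.25 [-61.03   0.56 112.39] [-1.7  3.8  7. ]
1.596 110.6 26.5 [-61.07   0.64 112.1 ] [-2.9  4.4 11.7]
```

```bash
python3 - <<'E'
from h import *
q=quat(1); zc=110.6
while zc>108:
    zc-=0.3
    movel(C2W(-60,0,zc),q,.01); pause(.1)
    F=np.mean([read_ft_force() for _ in range(8)],0); print(round(zc,1),round(read_time_s(),2),tocr(read_eef_pos()),np.round(F,1))
    if F[2]>14.3: break
im=read_camera("scene"); cv2.imwrite("pics/scene7.png",cv2.resize(im[170:340,90:310][:,:,::-1],None,fx=3.5,fy=3.5))
E
```

```text
110.3 26.85 [-61.08   0.65 112.08] [-3.1  4.9 12.7]
110.0 27.2 [-61.11   0.67 112.04] [-3.8  3.8 13.7]
109.7 27.55 [-61.09   0.68 112.  ] [-5.3  4.2 15.1]
```

View pics/scene7.png

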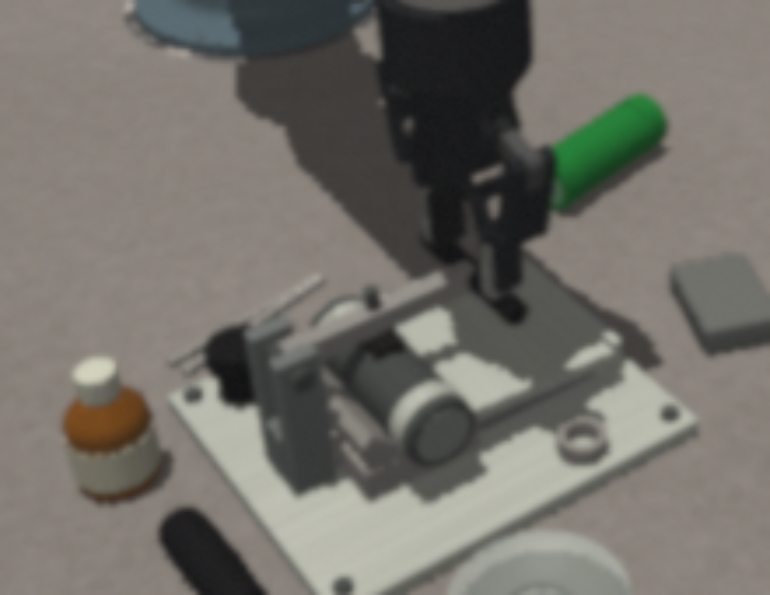

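```bash
python3 - <<'E'
from h import *
q=quat(1)
pause(.2)
movel(C2W(-60,0,116),q,.02); print(np.round(read_ft_force(),1))
movel(C2W(-60,0,210),q,.15); movel(C2W(-110,0,270),q,.2)
pause(.5)
for n in("scene","wrist"):
    im=read_camera(n); print(n,tip_of(n,"barrel_center")[:2],tip_of(n,"clamp_bar")[:2])
    cv2.imwrite(f"pics/{n}8.png",cv2.resize(im[170:340,90:310],None,fx=3.5,fy=3.5)[:,:,::-1] if n=="scene" else im[:,:,::-1])
    print(np.round(proj(n,W(p,np.array([[0,7,53.3],[*bar(1.59)[:1],0,bar(1.59)[1]]])/[1e3] if 0 else np.array([[0,7,53.3],[bar(1.59)[0],0,bar(1.59)[1]]])/1e3)),1).tolist())
print(read_time_s(),np.round(read_ft_force(),1))
E
```

```text
[-0.3  1.   0.7]
scene [{'at': [373.0, 293.0], 'confidence': 0.96}, {'at': [363.2, 239.6], 'confidence': 0.77}] [{'at': [222.5, 247.7], 'confidence': 0.88}, {'at': [208.9, 273.3], 'confidence': 0.72}]
[[200.4, 276.9], [224.9, 250.0]]
wrist [{'at': [503.8, 17.3], 'confidence': 0.91}, {'at': [119.7, 16.6], 'confidence': 0.65}] [{'at': [273.7, 233.2], 'confidence': 0.83}]
[[283.4, 278.0], [276.5, 235.5]]
30.3833 [-0.7  0.7 -0.9]
```

View pics/scene8.png

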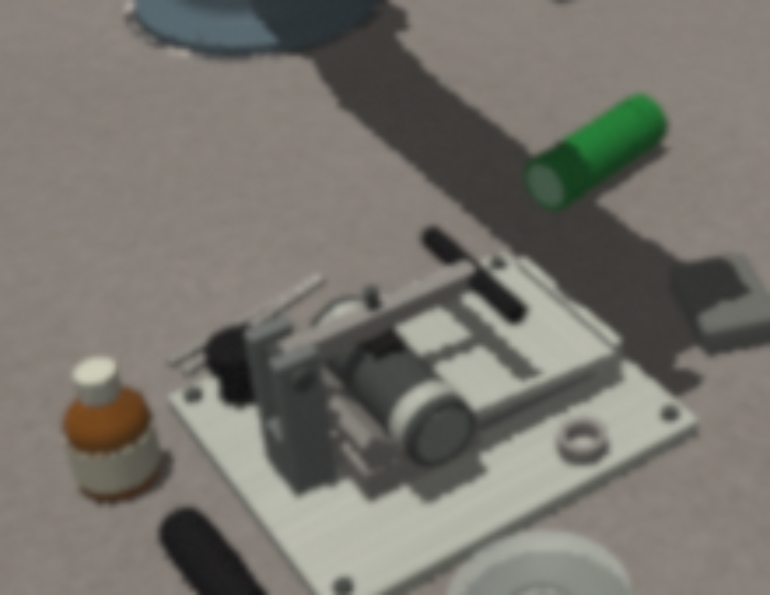

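View pics/wrist8.png

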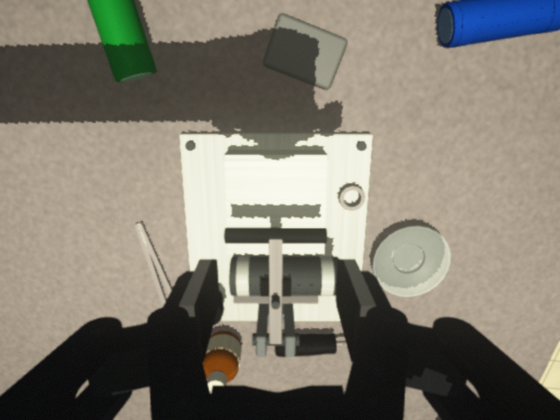

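The barrel is in the vee under the level arm (wrist 283,275). The bar is at wrist (275,236), as predicted for about 1.59 rad, and it has not sprung back. The bystanders are in place, so I hand in.

```bash
python3 -c "
from bench import *
print(sign_off(),read_time_s())"
```

```text
the job is handed in; nothing more can be done
the job is handed in; nothing more can be done
```

The job is done and handed in at about 30 s of the 56 s allowed; `sign_off()` gives no verdict.

- **Barrel:** I rolled it up the run-up with the open fingers behind it, with no more than about 1 N shown at the wrist. It dropped into the vee by itself once past the edge. After I took the fingers away, the wrist picture put its centre within about 1 px of the predicted seat, about 7 mm off centre along the vee. The scene picture agreed to about 2 px.
- **Clamp:** I pushed the arm over from behind to about 1.05 rad, then pressed down on the cross bar. The pad met the barrel at about 1.59 rad, and I stopped at 15.1 N downwards before letting go.
- **Last check:** The bar stayed where I left it, within about 3 px of the predicted position. The barrel still looks seated, the wrist force is near zero and the bystanders seen in the last pictures had not moved.
- **Checks that failed or disagreed:**
  - The final barrel detection in both pictures only found the look-alikes, because the clamp arm now covers the real barrel. I judged its final seating by eye.
  - The force the pad keeps on the barrel cannot be measured directly. I inferred it from the 15 N press.

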